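# Put the last milk sample into the spring-lidded cool case

### The arm

A 6-joint arm with a two-finger parallel gripper is mounted at the origin on the work surface. World frame = base frame: x ahead of the robot, y to its left, z up, the work surface at z = 0. Lengths are in m, angles in degrees, forces in N, time in s.
With the tool pointing down it reaches from about 0.375 to 0.9 m from the base axis. Payload 3.1 kg.
Tool frame: the origin (TCP) lies at the very end of the fingers, on their centre line; the grasp point (between the pads) lies 19 mm behind it; z points along the fingers, y is the line along which they close (so a half turn about z gives the same grasp; the last joint's range is limited). The gripper opens to 87 mm and grips with 3 to 60 N. Pads are 19 mm wide; open, the fingers measure 117 mm over their backs; the gripper's body (75 mm by 190 mm) begins 51 mm behind the grasp point.
Start: joints at [54.116, 30.224, 82.088, -0, 67.689, -10.227], TCP at [0.271, 0.563, 0.223] pointing down, gripper open.
Joint ranges: [-176.69, 176.69], [-43.24, 126.21], [12.49, 139.97], [-82, 262], [0, 151.66], [-163.58, 163.58]. Speed limits (degrees/s): [159.86, 159.86, 180, 180, 180, 180].

### API

Orientations are given as a 3x3 rotation matrix whose columns are the frame's x, y, z axes.
In Python, from rig import bot, imaging gives the robot as it stands.
- The arm moves only by the tool drive_tool, never from a script. Its argument "deltas" is text: rows parted by semicolons, each of 5 numbers parted by spaces: the finger opening in mm, from 0 to 87, then the shift along the world's x, y, z in mm, then the turn about the world's z in rad. In form: jaw dx dy dz twist; .... A call has 1 to 12 rows; each row is the pose to reach, as a shift and turn from the pose commanded when the call began; what a row does not reach only later rows make up. A row lasts 1/10 s, in which the tool goes at most 50 mm and 8.59 degrees, less where a joint would pass 70% of its speed; a pose out of reach is approached as far as the arm can. A call with a gripper value outside its range is refused whole. The fingers move at their own pace and stop on an object; the grip force is fixed at half the most. Time passes only in rows, so rows that repeat a pose let the fingers close. It gives the time, the measured TCP pose, the force, the opening and the grip force at its end, in the units of the state.
- bot.read_state(): the state, without advancing time (a new reading comes with each control period).
- imaging.capture(name): name is "scene" or "top" or "wrist"; returns the picture (400x640x3 uint8, red, green, blue); there is no depth.
- imaging.camera_model(name): a dict with "fx", "fy", "cx", "cy" (pixels), "T" (4x4, takes a point from camera to world coordinates). Camera axes: x right, y down, z forward; pixel columns grow to the right and rows downward; lengths in m; the calibration is good to about 2 mm. A picture is of the moment at which its call begins: read the wrist's pose just before it. camera_model takes no time and is no camera call; for the wrist camera it gives the pose at the moment of the call.
- bot.hand_in(): hands the job in; it is judged then, once.
The state is a dict: "time_s": time; "joint_positions": joint angles; "qvel": joint speeds; "tau": joint torques, N m; "position": TCP position; "tcp_rot": TCP orientation; "force": force on the tool from outside, world axes, zero at the start; "moment": the same for the moment, N m; "opening": opening from 0.0 (shut) to 1.0 (fully open); "grasp_force": force on a finger pad.
Only numpy, scipy, OpenCV 4.12 (cv2) and the standard library are available. Lean on these libraries where they do the work, as an engineer would, in place of code of your own. Each camera call takes 0.05 s, during which the arm holds its last target. There are 200 camera calls.

### The job

The red-capped sample bottle was left standing on the lid of the small blue cool case and belongs inside it. Stand it on the green mat beside the bottle that is already there, press the orange button catch and keep a finger on the lid so that it comes up slowly all the way instead of flying open, then stand the bottle in the one empty pocket of the case and leave it there with the lid open. Keep the bottle upright throughout and do not disturb the other things on the bench or in the case.

Things in the scene. Friction and masses are not known exactly. Their poses are not given: they have to be found in the camera images.
- sample: The sample bottle: white cylinder 34 mm in diameter, 64 mm high, with a red cap 38 mm in diameter and 20 mm high on top (84 mm in all, about 80 g, loose). Origin: centre of its underside, z up. It starts upright on the closed lid, whose top is 135 mm above the bench.
- case: Fixed cool case: open blue box 160 mm (its x) by 200 mm (its y), rim 110 mm above the bench, 8 mm walls, with a white sprung lid. Origin: centre of its underside, z up; its -x side (front, with a 50 mm wide black keeper bracket up to 135 mm high and 94 mm from the origin) faces roughly the robot. Inside, a grey insert, top 43 mm above the bench, with three pockets in a row.
- lid (a joint): Lid angle in rad: 0 shut and latched, grows as it opens, 1.6 at the stop (just past upright). White slab 160 x 200 x 25 mm, 0.3 kg, hinged along the case's rear (+x) rim. Once unlatched a spring drives it open and holds it at the stop. It pushes up on a finger on the button with about 3 N, less as it opens; let go early, it snaps up faster than 5 rad/s.
- lid_hinge (a point): Middle of the lid's hinge axis: 80 mm behind the case's origin (case +x), 110 mm above the bench; the axis runs along the case's y. Its frame turns with the lid: the slab lies on its -x side, underside at z = 0, outer face at z = 25 mm.
- catch_top (a point): Centre of the top of the orange button, 30 mm (lid x) by 40 mm (lid y), 125 mm in front of the hinge axis, 7 mm proud of the lid (32 mm over its underside). z: the lid's outward normal. It goes 5 mm straight in (then 2 mm proud) at about 1.5 N and unlatches after about 4 mm. Its spring is weaker than the lid's: it stays down as the finger slowly rises and the lid follows the finger.
- free_place: Blue disc, 38 mm across, on the floor of the empty pocket; origin at its centre, 18 mm above the bench, where the bottle's underside goes. The pockets are 44 mm square, 25 mm deep, at case x = 0 and y = -58, 0 and +58 mm; two hold bottles (tops 102 mm above the bench), which one is empty varies.
- mat: Green mat 130 x 130 x 4 mm, fixed flat on the bench to the left or the right of the case, turned any way. Origin: centre of its underside, x and y along its sides. One blue-capped bottle already stands on it, off its centre.
- rack: Clear rack block 110 x 110 x 35 mm, fixed on the bench on the side of the case where the mat is not, with two white-capped bottles (tops 94 mm above the bench). Origin: centre of its underside.
- rack_a: White-capped bottle in the rack, same size as the sample; leave alone. Origin: centre of its underside.
- rack_b: White-capped bottle in the rack, same size as the sample; leave alone. Origin: centre of its underside.
- stored_a: Green-capped bottle in a pocket of the case, same size as the sample; leave alone. Origin: centre of its underside.
- stored_b: Yellow-capped bottle in a pocket of the case, same size as the sample; leave alone. Origin: centre of its underside.
- tub: White closed tub 108 x 148 x 55 mm, loose, behind the case; leave alone. Origin: centre of its underside.
- roll: Paper roll 100 mm in diameter, 95 mm high, standing, loose, behind the case; leave alone. Origin: centre of its underside.
- pen_cup: Clear cup with pens, 74 mm in diameter, 155 mm high with the pens, loose, on the right; leave alone. Origin: centre of its underside.
- stray: Blue-capped bottle standing loose on the green mat, 25 to 60 mm from its centre, same size as the sample; leave alone. Origin: centre of its underside.
Not all that is in view belongs to the job. Of the things like the mat, leave any that is white or yellow; of the rest the larger one is meant.

How it is judged:
By the outcome, as a careful person would: the job done as asked, in the order asked, and still so for the second after the job is handed in, with the robot touching nothing.
It also fails if it takes over 72 s, if anything falls off the work surface, if the arm or the gripper's body presses on something with over 40 N, if the wrist force passes 120 N, or if a joint passes its speed limit or range.

## Working session

There is one attempt and no reset: what is moved stays moved. The work goes in short steps, Python scripts to look and compute and a tool call to move; the robot and the scene stay as the last step left them, time stands still between calls to the robot, and variables do not carry over. Pictures are saved under pics/ and viewed, at most 10 in all, crops included, and the job is handed in when it is done.

Besides the shell and the picture viewer there is one more tool, called after "Emit:" by a JSON object that holds its "op" and its "data", one argument or row to a line. drive_tool: Moves the arm, as the interface text tells. Its arguments: {"type":"object","properties":{"deltas":{"type":"string"}},"required":["deltas"]}

```bash
mkdir -p pics
cat > h.py <<'E'
import numpy as np, cv2
from rig import bot, imaging
def snap(n,f):
    m=imaging.camera_model(n); im=imaging.capture(n); cv2.imwrite('pics/'+f,im[:,:,::-1]); return im,m
def ray(m,u,v,z):
    T=np.array(m['T']); d=T[:3,:3]@np.array([(u-m['cx'])/m['fx'],(v-m['cy'])/m['fy'],1]); o=T[:3,3]
    return o+d*(z-o[2])/d[2]
def proj(m,p):
    T=np.array(m['T']); c=T[:3,:3].T@(np.array(p)-T[:3,3]); return c[0]/c[2]*m['fx']+m['cx'],c[1]/c[2]*m['fy']+m['cy']
E
python3 - <<'E'
from h import *
import pickle
a,m=snap('scene','s0.png'); b,m2=snap('top','t0.png')
pickle.dump((m,m2),open('cams.pkl','wb'))
print(m['T'],m2['T'],m['fx'],m2['fx'])
s=bot.read_state();print(s['time_s'],s['position'],s['tcp_rot'],s['force'])
E
```

```text
[[-0.2849138   0.593013   -0.75310007  1.46489554]
 [ 0.95843816  0.16407351 -0.2334013   0.20411366]
 [-0.01484623 -0.7882991  -0.6151131   0.85614127]
 [ 0.          0.          0.          1.        ]] [[ 1.05700628e-02 -9.94399582e-01  1.05155812e-01  4.14947808e-01]
 [-9.99942770e-01 -1.06852501e-02 -5.32071438e-04 -6.98108491e-02]
 [ 1.65270777e-03 -1.05144170e-01 -9.94455616e-01  1.23336683e+00]
 [ 0.00000000e+00  0.00000000e+00  0.00000000e+00  1.00000000e+00]] 496.38691984884395 392.56545105536765
0.1 [0.27019962 0.56286234 0.22169049] [[-9.01406900e-01  4.32971630e-01 -1.08107699e-03]
 [ 4.32972870e-01  9.01405641e-01 -1.53756794e-03]
 [ 3.08765599e-04 -1.85405135e-03 -9.99998234e-01]] [-0.79471424 -0.13651132  0.36384964]
```

View pics/t0.png

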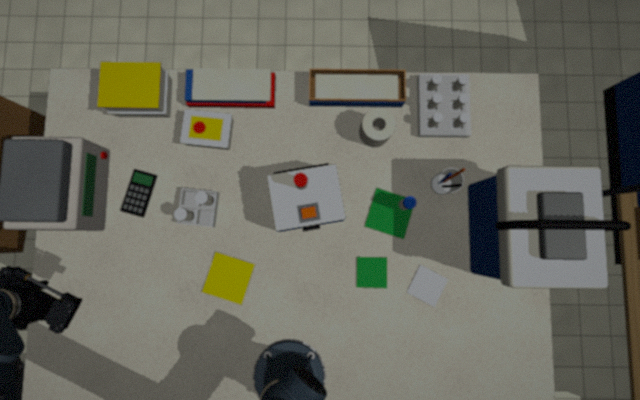

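View pics/s0.png

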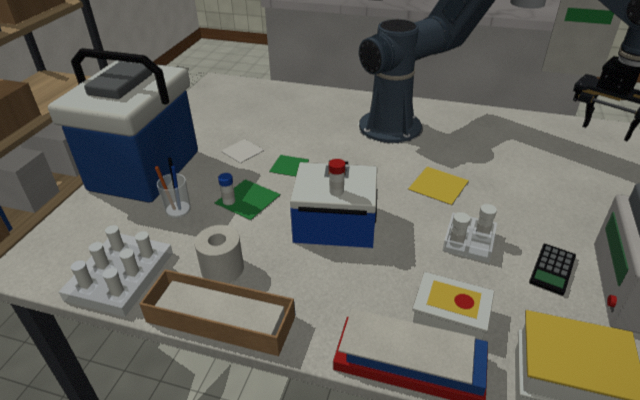

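The top view shows the case at about (306,197), with the sample cap at (301,181) and the orange button at (309,213). The large green mat is at (389,213) with the blue cap at (409,202). The rack is at (196,207). I'll enlarge both views.

Run:
```python
import cv2
a=cv2.imread('pics/t0.png')[145:255,255:435]; cv2.imwrite('pics/c1.png',cv2.resize(a,(792,484),interpolation=cv2.INTER_CUBIC))
```

```text
(no output)
```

View pics/c1.png

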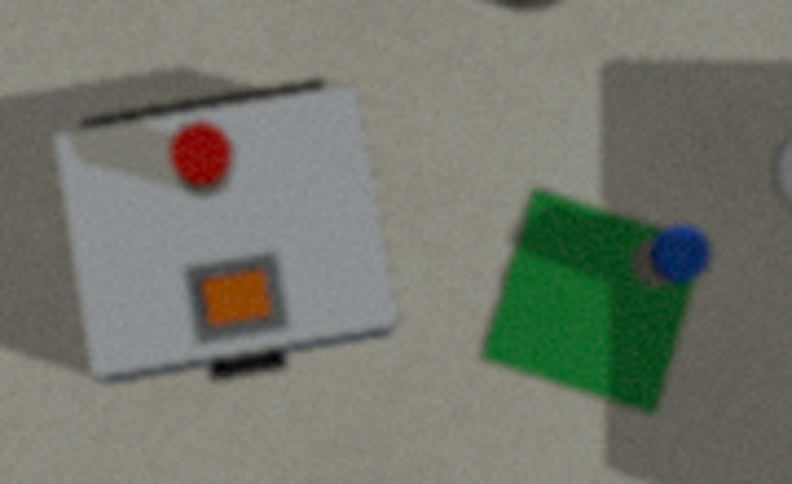

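The enlarged crop (4.4x) shows:
- **Lid corners:** (60,130), (352,85), (397,330), (100,380)
- **Red cap:** (201,155)
- **Button:** (237,297)
- **Mat corners:** (538,188), (655,410), (485,355)
- **Blue cap:** (681,254)

Run:
```python
from h import *
import pickle
m=pickle.load(open('cams.pkl','rb'))[1]
f=lambda u,v,z: ray(m,255+(u+.5)/4.4-.5,145+(v+.5)/4.4-.5,z)[:2].round(4)
L=[f(*c,.135) for c in[(60,130),(352,85),(397,330),(100,380)]]
print('lid',L,np.mean(L,0))
for i in range(4):
    d=L[(i+1)%4]-L[i]; print(np.linalg.norm(d),np.degrees(np.arctan2(d[1],d[0])))
print('cap',f(201,155,.219),'btn',f(237,297,.142))
M=[f(*c,.004) for c in[(538,188),(655,410),(485,355)]]
print('mat',M,(M[0]+M[1])/2,'stray',f(681,254,.088))
```

```text
lid [array([0.5925, 0.0623]), array([ 0.6239, -0.1254]), array([ 0.4663, -0.1548]), array([0.4326, 0.0333])] [ 0.528825 -0.04615 ]
0.1903083024988663 -80.50303107396245
0.16031880738079363 -169.4330345207903
0.19109500255108713 100.15735005350487
0.16250849208579843 10.279618541720897
cap [ 0.5649 -0.0318] btn [ 0.4858 -0.053 ]
mat [array([ 0.5753, -0.2659]), array([ 0.4178, -0.3478]), array([ 0.4553, -0.2275])] [ 0.49655 -0.30685] stray [ 0.5211 -0.3475]
```

Run:
```python
from h import *
s=bot.read_state()
im,m=snap('wrist','w0.png')
a=cv2.imread('pics/s0.png')[0:150,480:640]; A=cv2.resize(a,(400,375),interpolation=cv2.INTER_CUBIC)
b=cv2.imread('pics/t0.png')[255:355,0:110]; B=cv2.resize(b,(400,375),interpolation=cv2.INTER_CUBIC)
cv2.imwrite('pics/c2.png',np.hstack([A,B]))
R=np.array(s['tcp_rot']); T=np.array(m['T'])
print((R.T@(T[:3,3]-s['position'])).round(3),(R.T@T[:3,:3]).round(3),m['fx'])
```

```text
[ 0.083  0.    -0.162] [[-0.    -0.953 -0.303]
 [ 1.    -0.001  0.002]
 [-0.002 -0.303  0.953]] 284.99739988959584
```

View pics/c2.png

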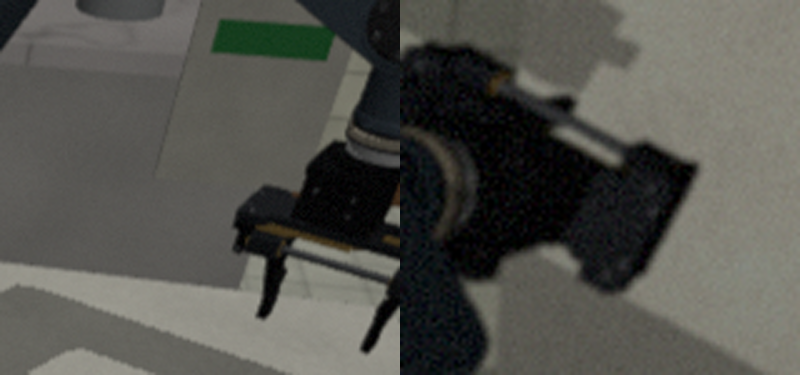

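The crop shows the gripper body is long along its closing axis, and the wrist camera sits on tool +x. I'll align the closing axis with the case's y (twist +0.63), which keeps the body clear of the open lid. Next I move above the sample.

Emit:
{"op": "drive_tool", "data": {
  "deltas": "87 0 0 45 0; 87 10 -20 77 0.06; 87 30 -60 77 0.12; 87 50 -100 77 0.18; 87 70 -140 77 0.24; 87 90 -180 77 0.3; 87 110 -220 77 0.36; 87 130 -260 77 0.42; 87 150 -300 77 0.48; 87 170 -340 77 0.54; 87 190 -380 77 0.6; 87 210 -420 77 0.63"
}}

```text
time_s: 1.35
position: [0.4809, 0.1417, 0.2994]
tcp_rot: [[-0.983, -0.183, -0.0], [-0.183, 0.983, 0.0], [0.0, 0.0, -1.0]]
force: [1.3, 0.5, -0.6]
opening: 0.997
grasp_force: 0.0
```

Emit:
{"op": "drive_tool", "data": {
  "deltas": "87 20 -42 0 0; 87 40 -84 0 0; 87 60 -126 0 0; 87 74 -155 0 0; 87 84 -175 0 0; 87 84 -175 0 0; 87 84 -175 0 0"
}}

```text
time_s: 2.05
position: [0.564, -0.0316, 0.299]
tcp_rot: [[-0.984, -0.18, -0.002], [-0.18, 0.984, 0.001], [0.001, 0.001, -1.0]]
force: [0.7, 0.6, -0.6]
opening: 0.999
grasp_force: 0.0
```

Run:
```python
from h import *
s=bot.read_state();im,m=snap('wrist','w1.png')
print(s['time_s'],s['position'].round(4),np.array(s['tcp_rot']).round(4),s['force'].round(2))
print(proj(m,[.565,-.032,.219]),proj(m,[.485,-.0535,.142]))
```

```text
2.05 [ 0.564  -0.0316  0.299 ] [[-0.9837 -0.1801 -0.0017]
 [-0.1801  0.9837  0.001 ]
 [ 0.0014  0.0013 -1.    ]] [ 0.73  0.58 -0.57]
(np.float64(320.0224329328468), np.float64(209.14324394011618)) (np.float64(313.66178725336266), np.float64(112.70773586904885))
```

View pics/w1.png

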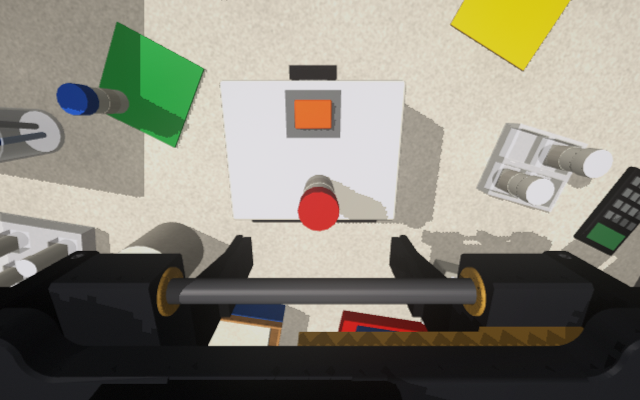

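The wrist view shows the cap at (319,209) and the button at (313,114). Both are within 1–2 px of where I predicted, so I descend and grasp the cap.

Emit:
{"op": "drive_tool", "data": {
  "deltas": "87 0 0 -40 0; 87 1 0 -75 0; 87 1 0 -95 0; 87 1 0 -108 0; 87 1 0 -108 0; 60 1 0 -108 0; 40 1 0 -108 0; 30 1 0 -108 0; 30 1 0 -108 0; 30 1 0 -108 0; 30 1 0 -108 0; 30 1 0 -108 0"
}}

```text
time_s: 3.3
position: [0.5656, -0.0317, 0.1916]
tcp_rot: [[-0.983, -0.181, 0.0], [-0.181, 0.983, -0.0], [-0.0, -0.0, -1.0]]
force: [0.7, -1.0, -0.1]
opening: 0.448
grasp_force: 0.2
```

Emit:
{"op": "drive_tool", "data": {
  "deltas": "20 0 0 0 0; 20 0 0 0 0; 20 0 0 0 0; 20 0 0 0 0"
}}

```text
time_s: 3.7
position: [0.5657, -0.0318, 0.1916]
tcp_rot: [[-0.983, -0.181, 0.0], [-0.181, 0.983, -0.0], [-0.0, -0.0, -1.0]]
force: [0.3, -1.0, 0.8]
opening: 0.429
grasp_force: 30.0
```

Emit:
{"op": "drive_tool", "data": {
  "deltas": "20 0 0 8 0; 20 0 0 22 0; 20 -5 -12 36 0; 20 -13 -36 40 0; 20 -23 -62 40 0; 20 -33 -90 40 0; 20 -44 -118 40 0; 20 -55 -146 40 0; 20 -66 -174 40 0; 20 -76 -202 40 0; 20 -86 -230 30 0; 20 -93 -250 10 0"
}}

```text
time_s: 4.9
position: [0.4726, -0.2852, 0.2036]
tcp_rot: [[-0.984, -0.18, 0.004], [-0.18, 0.984, -0.004], [-0.003, -0.005, -1.0]]
force: [0.8, 0.7, -1.0]
opening: 0.43
grasp_force: 30.0
```

Emit:
{"op": "drive_tool", "data": {
  "deltas": "20 -3 -8 -20 0; 20 -5 -13 -45 0; 20 -5 -13 -70 0; 20 -5 -13 -95 0; 20 -5 -13 -115 0; 20 -5 -13 -126 0; 20 -5 -13 -132 0; 20 -5 -13 -136 0; 20 -5 -13 -137 0; 20 -5 -13 -137 0"
}}

```text
time_s: 5.9
position: [0.4679, -0.295, 0.0652]
tcp_rot: [[-0.983, -0.181, 0.001], [-0.181, 0.983, -0.001], [-0.001, -0.001, -1.0]]
force: [0.0, -0.2, -1.0]
opening: 0.421
grasp_force: 30.0
```

Emit:
{"op": "drive_tool", "data": {
  "deltas": "20 0 0 -1 0; 20 0 0 -2 0; 20 0 0 -3 0; 20 0 0 -4 0; 20 0 0 -4 0"
}}

```text
time_s: 6.4
position: [0.4676, -0.2947, 0.0605]
tcp_rot: [[-0.983, -0.181, 0.0], [-0.181, 0.983, -0.0], [-0.0, -0.0, -1.0]]
force: [0.2, 1.8, -0.3]
opening: 0.422
grasp_force: 30.0
```

Emit:
{"op": "drive_tool", "data": {
  "deltas": "20 0 0 -0.5 0; 20 0 0 -1 0; 20 0 0 -1 0"
}}

```text
time_s: 6.7
position: [0.4678, -0.2948, 0.0604]
tcp_rot: [[-0.983, -0.181, 0.001], [-0.181, 0.983, -0.0], [-0.001, -0.001, -1.0]]
force: [-0.8, 0.5, 5.9]
opening: 0.426
grasp_force: 29.9
```

Emit:
{"op": "drive_tool", "data": {
  "deltas": "45 0 0 0.5 0; 50 0 0 0.5 0; 58 0 0 0.5 0; 60 0 0 0.5 0; 60 0 0 0.5 0; 60 0 0 20 0; 60 0 0 55 0; 60 0 0 95 0; 60 0 0 130 0; 50 2 20 140 0; 30 4 60 140 0; 0 7 105 140 0"
}}

```text
time_s: 7.9
position: [0.4743, -0.1885, 0.1994]
tcp_rot: [[-0.984, -0.179, 0.0], [-0.179, 0.984, 0.0], [-0.0, 0.0, -1.0]]
force: [0.7, 0.9, 0.1]
opening: 0.501
grasp_force: 0.0
```

Emit:
{"op": "drive_tool", "data": {
  "deltas": "0 3 45 0 0; 0 6 90 0 0; 0 9 125 -5 0; 0 10 136 -15 0; 0 10 136 -25 0; 0 10 136 -30 0; 0 10 136 -30 0; 0 10 136 -30 0"
}}

```text
time_s: 8.7
position: [0.4847, -0.055, 0.1692]
tcp_rot: [[-0.984, -0.179, -0.0], [-0.179, 0.984, -0.0], [0.0, 0.0, -1.0]]
force: [-0.3, -0.9, -0.1]
opening: 0.002
grasp_force: 0.0
```

Run:
```python
from h import *
s=bot.read_state();im,m=snap('wrist','w2.png');a,b=snap('scene','s2.png')
print(s['time_s'],s['position'].round(4),s['force'].round(2),s['opening'])
print(proj(m,[.485,-.0535,.142]),proj(m,[.468,-.295,.088]),proj(m,s['position']))
cv2.imwrite('pics/c3.png',np.vstack([im[:,:,::-1][0:400],cv2.resize(a[120:260,160:400,::-1],(640,373))])[:,:][:773][::1] if 0 else np.hstack([im[:,:,::-1],cv2.resize(a[130:255,200:250,::-1],(160,400))]))
```

```text
8.7 [ 0.4847 -0.055   0.1692] [-0.29 -0.9  -0.06] 0.002151218991729366
(np.float64(322.7729677425799), np.float64(232.48290401428815)) (np.float64(42.77205957075563), np.float64(140.7566933173745)) (np.float64(320.9144769506808), np.float64(249.0813316696994))
```

View pics/c3.png

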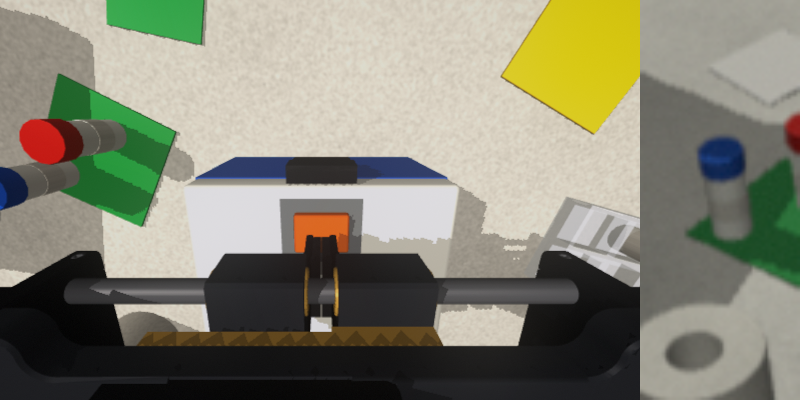

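The red bottle stands on the mat at (45,140) and the fingertips are over the button at (322,237). I press first, and work out the lid arc alongside.

Emit:
{"op": "drive_tool", "data": {
  "deltas": "0 4 2 -10 0; 0 4 2 -18 0; 0 4 2 -23 0; 0 4 2 -26 0; 0 4 2 -26 0"
}}

```text
time_s: 9.3
position: [0.4882, -0.0515, 0.1429]
tcp_rot: [[-0.983, -0.181, -0.001], [-0.181, 0.983, 0.0], [0.001, 0.001, -1.0]]
force: [-0.3, -0.0, 0.5]
opening: 0.004
grasp_force: 0.0
```

Run:
```python
from h import *
r,h=130.5,27
p=lambda t: np.array([-r*np.cos(t)+h*np.sin(t), r*np.sin(t)+h*np.cos(t)])
for c in range(4):
    print('; '.join('0 %.1f %.1f %.1f 0'%(d[0]*.984,d[0]*.179,d[1]) for d in [p(.4*c+.4*k/12)-p(.4*c) for k in range(1,13)]))
```

```text
0 1.0 0.2 4.3 0; 0 2.1 0.4 8.6 0; 0 3.3 0.6 12.9 0; 0 4.7 0.8 17.1 0; 0 6.2 1.1 21.3 0; 0 7.8 1.4 25.4 0; 0 9.6 1.8 29.4 0; 0 11.5 2.1 33.4 0; 0 13.6 2.5 37.4 0; 0 15.8 2.9 41.2 0; 0 18.1 3.3 45.0 0; 0 20.5 3.7 48.7 0
0 2.5 0.5 3.6 0; 0 5.2 0.9 7.1 0; 0 8.0 1.5 10.6 0; 0 10.9 2.0 13.9 0; 0 13.9 2.5 17.1 0; 0 16.9 3.1 20.3 0; 0 20.1 3.7 23.3 0; 0 23.4 4.3 26.2 0; 0 26.8 4.9 29.0 0; 0 30.3 5.5 31.7 0; 0 33.9 6.2 34.3 0; 0 37.5 6.8 36.7 0
0 3.7 0.7 2.3 0; 0 7.5 1.4 4.5 0; 0 11.4 2.1 6.6 0; 0 15.3 2.8 8.5 0; 0 19.3 3.5 10.3 0; 0 23.4 4.3 12.0 0; 0 27.5 5.0 13.5 0; 0 31.6 5.8 14.9 0; 0 35.8 6.5 16.1 0; 0 40.1 7.3 17.2 0; 0 44.3 8.1 18.2 0; 0 48.6 8.8 19.0 0
0 4.3 0.8 0.7 0; 0 8.7 1.6 1.2 0; 0 13.0 2.4 1.6 0; 0 17.4 3.2 1.8 0; 0 21.8 4.0 1.8 0; 0 26.1 4.8 1.8 0; 0 30.5 5.5 1.6 0; 0 34.8 6.3 1.2 0; 0 39.2 7.1 0.7 0; 0 43.5 7.9 0.0 0; 0 47.8 8.7 -0.8 0; 0 52.1 9.5 -1.8 0
```

Next I press down about 6 mm, 1 mm per row.

Emit:
{"op": "drive_tool", "data": {
  "deltas": "0 0 0 -1 0; 0 0 0 -2 0; 0 0 0 -3 0; 0 0 0 -4 0; 0 0 0 -5 0; 0 0 0 -5.5 0; 0 0 0 -5.5 0"
}}

```text
time_s: 10.0
position: [0.4887, -0.0517, 0.1381]
tcp_rot: [[-0.983, -0.181, 0.0], [-0.181, 0.983, -0.0], [-0.0, -0.0, -1.0]]
force: [-0.5, -0.6, 2.5]
opening: 0.001
grasp_force: 1.3
```

Emit:
{"op": "drive_tool", "data": {
  "deltas": "0 0 0 -0.5 0; 0 0 0 -1 0; 0 0 0 -1.5 0; 0 0 0 -1.5 0"
}}

```text
time_s: 10.4
position: [0.4885, -0.0517, 0.1368]
tcp_rot: [[-0.983, -0.181, -0.0], [-0.181, 0.983, -0.0], [0.0, -0.0, -1.0]]
force: [-1.5, -0.2, 5.9]
opening: 0.004
grasp_force: 3.0
```

Button bottomed (5.9 N). Now I follow the lid up.

Emit:
{"op": "drive_tool", "data": {
  "deltas": "0 0.5 0 2 0; 0 1.5 0.3 5.5 0; 0 2.5 0.5 10 0; 0 4 0.7 14.5 0; 0 5.5 1 19 0; 0 7 1.3 23.5 0; 0 9 1.6 28 0; 0 11 2 32.5 0; 0 13 2.4 36.5 0; 0 15.5 2.8 41 0; 0 18 3.3 45 0; 0 20.5 3.7 48.7 0"
}}

```text
time_s: 11.6
position: [0.5094, -0.0478, 0.1856]
tcp_rot: [[-0.983, -0.181, 0.0], [-0.181, 0.983, 0.0], [-0.0, 0.0, -1.0]]
force: [-0.5, 0.2, 2.6]
opening: 0.005
grasp_force: 1.1
```

Emit:
{"op": "drive_tool", "data": {
  "deltas": "0 2.5 0.5 3.6 0; 0 5.2 0.9 7.1 0; 0 8 1.5 10.6 0; 0 11 2 14 0; 0 14 2.5 17 0; 0 17 3.1 20.3 0; 0 20 3.7 23.3 0; 0 23.4 4.3 26.2 0; 0 26.8 4.9 29 0; 0 30.3 5.5 31.7 0; 0 34 6.2 34.3 0; 0 37.5 6.8 36.7 0"
}}

```text
time_s: 12.8
position: [0.5469, -0.0411, 0.2222]
tcp_rot: [[-0.983, -0.181, 0.0], [-0.181, 0.983, 0.0], [-0.0, -0.0, -1.0]]
force: [0.6, 0.2, 3.9]
opening: 0.005
grasp_force: 0.9
```

Run:
```python
from h import *
s=bot.read_state();a,b=snap('scene','s3.png')
print(s['time_s'],s['position'].round(4),s['force'].round(2))
cv2.imwrite('pics/c4.png',cv2.resize(a[60:260,200:460,::-1],(780,600)))
```

```text
12.8 [ 0.5469 -0.0411  0.2222] [0.61 0.22 3.85]
```

View pics/c4.png

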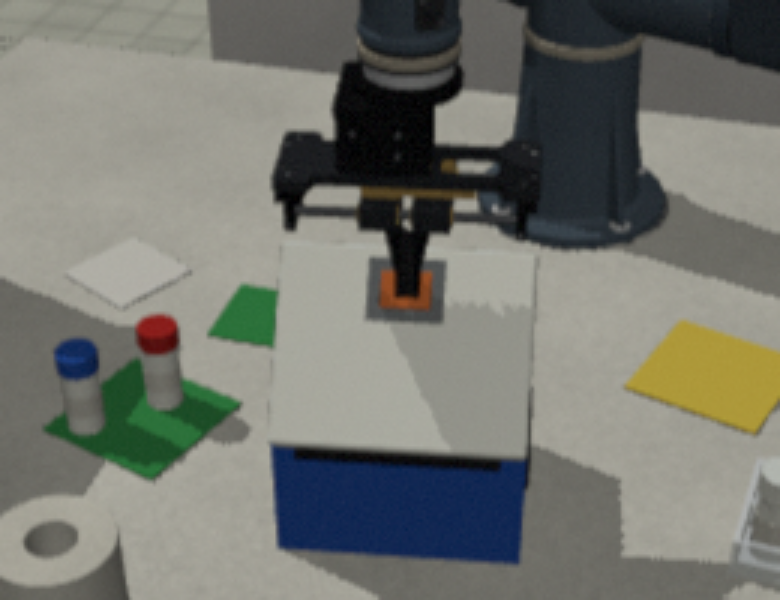

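The lid is about half open, with the finger still on the button at (407,285) and the bottles standing on the mat. I keep following it.

Emit:
{"op": "drive_tool", "data": {
  "deltas": "0 3.7 0.7 2.3 0; 0 7.5 1.4 4.5 0; 0 11.4 2 6.6 0; 0 15.3 2.8 8.5 0; 0 19.3 3.5 10.3 0; 0 23.4 4.3 12 0; 0 27.5 5 13.5 0; 0 31.6 5.8 14.9 0; 0 35.8 6.5 16 0; 0 40 7.3 17.2 0; 0 44.3 8 18.2 0; 0 48.6 8.8 19 0"
}}

```text
time_s: 14.05
position: [0.5956, -0.0322, 0.241]
tcp_rot: [[-0.983, -0.181, 0.0], [-0.181, 0.983, 0.0], [-0.0, 0.0, -1.0]]
force: [1.8, -0.4, 1.5]
opening: 0.005
grasp_force: 0.8
```

Emit:
{"op": "drive_tool", "data": {
  "deltas": "0 4.3 0.8 0.7 0; 0 8.7 1.6 1.2 0; 0 13 2.4 1.6 0; 0 17.4 3.2 1.8 0; 0 21.8 4 1.8 0; 0 26 4.8 1.8 0; 0 30.5 5.5 1.6 0; 0 34.8 6.3 1.2 0; 0 39.2 7 0.7 0; 0 43.5 7.9 0 0; 0 47.8 8.7 -0.5 0; 0 52 9.5 -1 0"
}}

```text
time_s: 15.25
position: [0.6473, -0.0229, 0.2395]
tcp_rot: [[-0.983, -0.181, -0.001], [-0.181, 0.983, -0.0], [0.001, 0.0, -1.0]]
force: [0.9, 0.2, -0.9]
opening: 0.009
grasp_force: 0.6
```

Emit:
{"op": "drive_tool", "data": {
  "deltas": "0 3 0.5 0 0; 0 6 1 0 0; 0 9 1.6 0 0; 0 12 2 0 0; 0 15 2.6 0 0; 0 16 2.8 10 0; 0 16 2.8 40 0; 0 16 2.8 75 0; 0 16 2.8 105 0; 0 0 -3 118 0; 0 -25 -20 120 0; 0 -60 -45 120 0"
}}

```text
time_s: 16.45
position: [0.5877, -0.0676, 0.3617]
tcp_rot: [[-0.983, -0.184, 0.004], [-0.184, 0.983, -0.001], [-0.004, -0.002, -1.0]]
force: [0.5, -1.5, 1.2]
opening: 0.009
grasp_force: 0.0
```

Emit:
{"op": "drive_tool", "data": {
  "deltas": "0 -20 -35 0 0; 0 -40 -70 0 0; 60 -58 -110 0 0; 60 -75 -150 0 0; 60 -92 -188 0 0; 60 -107 -215 -20 0; 60 -116 -227 -60 0; 60 -119 -230 -100 0; 60 -119 -230 -130 0; 60 -119 -230 -150 0; 60 -119 -230 -150 0"
}}

```text
time_s: 17.55
position: [0.4666, -0.2966, 0.2078]
tcp_rot: [[-0.984, -0.181, -0.005], [-0.181, 0.984, 0.004], [0.004, 0.005, -1.0]]
force: [-1.0, 0.5, -0.1]
opening: 0.668
grasp_force: 0.0
```

Run:
```python
from h import *
s=bot.read_state();im,m=snap('wrist','w4.png');a,b=snap('top','t4.png')
print(s['time_s'],s['position'].round(4),s['force'].round(2),s['opening'],np.array(s['tcp_rot'])[:,1])
print(proj(m,[.468,-.295,.088]))
X=np.array([.984,.179,0]);Y=np.array([-.179,.984,0]);O=np.array([.529,-.046,0])
print([np.round(proj(b,O+y*Y+[0,0,.102]),1) for y in(-.058,0,.058)],np.round(proj(b,O+[0,0,.11]-.08*X),1))
c=cv2.resize(a[150:250,250:350,::-1],(400,400),interpolation=cv2.INTER_CUBIC)
cv2.imwrite('pics/c5.png',np.hstack([c,im[100:400,170:470,::-1].repeat(1,0)[:300].copy() if 0 else cv2.resize(im[:,:,::-1],(400,250)) if 0 else cv2.resize(im[:,120:520,::-1],(400,400))]))
```

```text
17.55 [ 0.4666 -0.2966  0.2078] [-0.96  0.46 -0.09] 0.6677221398205817 [-0.1807497   0.98351594  0.00509374]
(np.float64(321.4410263938182), np.float64(197.63848993063573))
[array([326.2, 194.7]), array([306.5, 198.1]), array([286.7, 201.4])] [311.1 225.3]
```

View pics/c5.png

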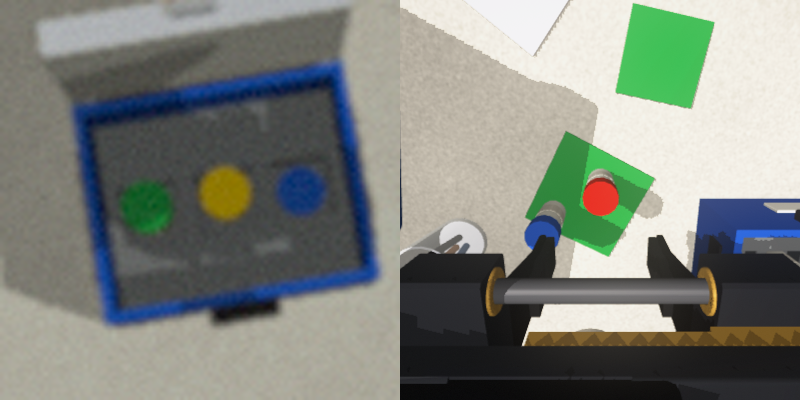

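The crop shows the lid fully open, with stored bottles in two pockets. The empty pocket (blue disc) is the case -y one at top-view pixel (325,197). The red cap sits at wrist pixel (320,196), as predicted. I descend and regrasp.

Emit:
{"op": "drive_tool", "data": {
  "deltas": "60 0 0 -40 0; 60 0 0 -80 0; 60 0 0 -115 0; 60 0 0 -135 0; 60 0 0 -147 0; 60 0 0 -147 0; 40 0 0 -147 0; 30 0 0 -147 0; 20 0 0 -147 0; 20 0 0 -147 0; 20 0 0 -147 0; 20 0 0 -147 0"
}}

```text
time_s: 18.85
position: [0.4686, -0.2981, 0.0639]
tcp_rot: [[-0.983, -0.181, 0.001], [-0.181, 0.983, -0.001], [-0.001, -0.001, -1.0]]
force: [-0.8, 0.9, 6.3]
opening: 0.424
grasp_force: 29.9
```

Run:
```python
from h import *
import pickle
m=pickle.load(open('cams.pkl','rb'))[1]
t=cv2.imread('pics/t4.png')[180:215,315:345].astype(int)
mk=(t[:,:,0]-np.maximum(t[:,:,2],t[:,:,1])>25)
n,l,st,c=cv2.connectedComponentsWithStats(mk.astype('uint8'))
for i in range(1,n):
    if st[i,4]>20: u,v=c[i]+[315,180]; print(u,v,st[i],ray(m,u,v,.018))
X=np.array([.984,.179]);Y=np.array([-.179,.984]);print(np.array([.529,-.046])-.058*Y)
```

```text
338.6666666666667 196.51111111111112 [ 19   0  10  35 135] [ 0.543443   -0.14444798  0.018     ]
324.8333333333333 197.29365079365078 [  4  11  13  13 126] [ 0.5405313  -0.10140044  0.018     ]
[ 0.539382 -0.103072]
```

Emit:
{"op": "drive_tool", "data": {
  "deltas": "20 0 0 5 0; 20 0 0 20 0; 20 0 0 45 0; 20 0 0 75 0; 20 5 7 105 0; 20 17 24 130 0; 20 34 48 140 0; 20 51 73 140 0; 20 68 98 140 0; 20 80 115 140 0; 20 85 122 140 0; 20 85 122 140 0"
}}

```text
time_s: 20.05
position: [0.5533, -0.175, 0.2027]
tcp_rot: [[-0.983, -0.183, -0.001], [-0.183, 0.983, 0.0], [0.001, 0.0, -1.0]]
force: [-0.3, 0.2, -0.4]
opening: 0.431
grasp_force: 30.0
```

Emit:
{"op": "drive_tool", "data": {
  "deltas": "20 0 0 0 0; 20 0 0 0 0"
}}

```text
time_s: 20.25
position: [0.5525, -0.1768, 0.2028]
tcp_rot: [[-0.984, -0.18, -0.001], [-0.18, 0.984, -0.0], [0.001, -0.0, -1.0]]
force: [-0.2, -0.4, 0.1]
opening: 0.427
grasp_force: 30.0
```

Run:
```python
from h import *
s=bot.read_state();im,m=snap('wrist','w5.png')
print(s['time_s'],s['position'].round(4),s['force'].round(2),s['opening'],np.array(s['tcp_rot'])[:,1])
print(proj(m,[.540,-.1025,.018]),proj(m,[.529,-.046,.102]))
cv2.imwrite('pics/c6.png',cv2.resize(im[100:300,240:500,::-1],(780,600)))
```

```text
20.25 [ 0.5525 -0.1768  0.2028] [-0.23 -0.42  0.09] 0.4265854928834135 [-1.79973025e-01  9.83671541e-01 -9.65184412e-05]
(np.float64(380.9501297187888), np.float64(181.86623238475562)) (np.float64(457.8747108876187), np.float64(201.55184049855217))
```

View pics/c6.png

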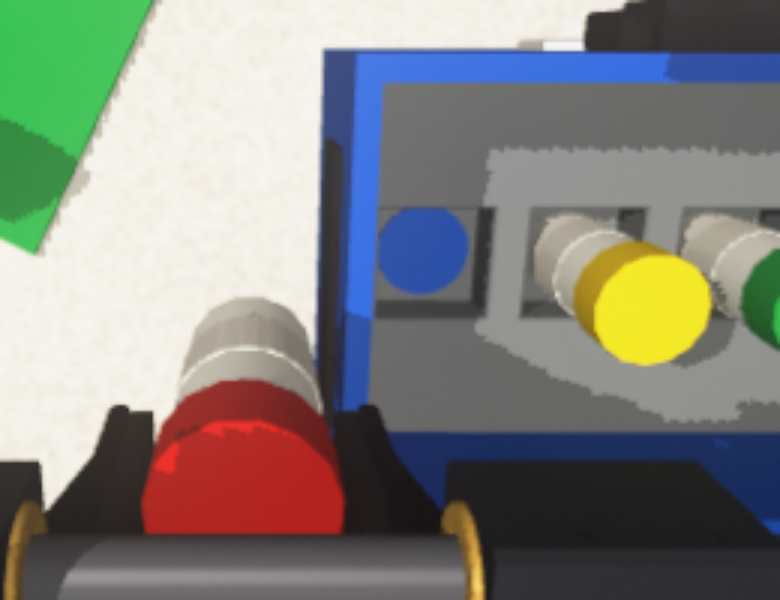

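The disc is at wrist pixel (381,183), within 1.5 px of prediction. The yellow bottle leans slightly toward the free pocket side, and the fingertips are slim. I go above the pocket and descend.

Emit:
{"op": "drive_tool", "data": {
  "deltas": "20 -2 12 0 0; 20 -5 32 0 0; 20 -8 54 0 0; 20 -11 70 0 0; 20 -11.5 75.3 0 0; 20 -11.5 75.3 0 0; 20 -11.5 75.3 -10 0; 20 -11.5 75.3 -25 0; 20 -11.5 75.3 -42 0; 20 -11.5 75.3 -58 0; 20 -11.5 75.3 -70 0; 20 -11.5 75.3 -75 0"
}}

```text
time_s: 21.5
position: [0.541, -0.1009, 0.1262]
tcp_rot: [[-0.984, -0.18, -0.002], [-0.18, 0.984, 0.001], [0.002, 0.001, -1.0]]
force: [0.6, 0.3, -0.9]
opening: 0.428
grasp_force: 30.0
```

Emit:
{"op": "drive_tool", "data": {
  "deltas": "20 0 0 0 0; 20 0 0 0 0"
}}

```text
time_s: 21.7
position: [0.5421, -0.1009, 0.1282]
tcp_rot: [[-0.983, -0.181, 0.001], [-0.181, 0.983, -0.0], [-0.001, -0.001, -1.0]]
force: [-0.6, -0.3, -1.4]
opening: 0.431
grasp_force: 30.0
```

Emit:
{"op": "drive_tool", "data": {
  "deltas": "20 -0.5 -0.5 -5 0; 20 -0.5 -0.5 -11 0; 20 -0.5 -0.5 -17 0; 20 -0.5 -0.5 -22 0; 20 -0.5 -0.5 -27 0; 20 -0.5 -0.5 -31 0; 20 -0.5 -0.5 -34 0; 20 -0.5 -0.5 -34 0"
}}

```text
time_s: 22.5
position: [0.5409, -0.1009, 0.0935]
tcp_rot: [[-0.983, -0.181, -0.001], [-0.181, 0.983, 0.0], [0.001, 0.0, -1.0]]
force: [-0.9, 0.0, -1.0]
opening: 0.426
grasp_force: 30.0
```

Base is about 33 mm above the bench, inside the pocket, and there's no contact. I continue down.

Emit:
{"op": "drive_tool", "data": {
  "deltas": "20 0 0 -3 0; 20 0 0 -6 0; 20 0 0 -9 0; 20 0 0 -11 0; 20 0 0 -13 0; 20 0 0 -14 0; 20 0 0 -14 0"
}}

```text
time_s: 23.2
position: [0.5411, -0.101, 0.0798]
tcp_rot: [[-0.983, -0.181, -0.0], [-0.181, 0.983, 0.0], [0.0, 0.0, -1.0]]
force: [0.3, -0.2, -0.3]
opening: 0.43
grasp_force: 30.0
```

Emit:
{"op": "drive_tool", "data": {
  "deltas": "20 0 0 -1 0; 20 0 0 -1.5 0; 20 0 0 -2 0; 20 0 0 -2 0"
}}

```text
time_s: 23.6
position: [0.5413, -0.101, 0.0781]
tcp_rot: [[-0.983, -0.181, 0.0], [-0.181, 0.983, -0.0], [-0.0, -0.0, -1.0]]
force: [0.5, 0.2, -1.5]
opening: 0.427
grasp_force: 29.9
```

Emit:
{"op": "drive_tool", "data": {
  "deltas": "20 0 0 -1 0; 20 0 0 -1.5 0; 20 0 0 -1.5 0"
}}

```text
time_s: 23.9
position: [0.5417, -0.1009, 0.0779]
tcp_rot: [[-0.983, -0.181, 0.002], [-0.181, 0.983, -0.0], [-0.001, -0.001, -1.0]]
force: [-2.3, 1.5, 9.0]
opening: 0.432
grasp_force: 29.9
```

Contact on the floor (9 N). I ease off 1 mm and release with a small opening.

Emit:
{"op": "drive_tool", "data": {
  "deltas": "20 0 0 1 0; 38 0 0 1 0; 39 0 0 1 0; 40 0 0 1 0; 41 0 0 1 0; 41 0 0 1 0; 41 0 0 1 0"
}}

```text
time_s: 24.6
position: [0.5411, -0.101, 0.0772]
tcp_rot: [[-0.983, -0.181, -0.0], [-0.181, 0.983, 0.0], [0.0, 0.0, -1.0]]
force: [0.4, -0.9, -0.2]
opening: 0.472
grasp_force: 0.1
```

Emit:
{"op": "drive_tool", "data": {
  "deltas": "41 0 0 2 0; 41 0 0 5 0; 41 0 0 9 0; 41 0 0 14 0; 41 0 0 20 0; 41 0 0 27 0; 41 0 0 40 0; 41 0 0 65 0; 41 0 0 100 0; 41 -10 -2 135 0; 41 -40 -25 150 0; 41 -60 -60 150 0"
}}

```text
time_s: 25.8
position: [0.4813, -0.1607, 0.2311]
tcp_rot: [[-0.983, -0.185, 0.005], [-0.185, 0.983, -0.003], [-0.004, -0.004, -1.0]]
force: [0.7, -0.7, -0.7]
opening: 0.471
grasp_force: 0.0
```

Emit:
{"op": "drive_tool", "data": {
  "deltas": "41 -10 -45 0 0; 41 -20 -90 0 0; 41 -20 -100 0 0; 41 -20 -100 0 0; 41 -20 -100 0 0"
}}

```text
time_s: 26.3
position: [0.461, -0.26, 0.2277]
tcp_rot: [[-0.983, -0.181, -0.0], [-0.181, 0.983, 0.001], [0.0, 0.001, -1.0]]
force: [0.9, 0.5, -0.2]
opening: 0.472
grasp_force: 0.0
```

Run:
```python
from h import *
a,b=snap('scene','s9.png');t,m=snap('top','t9.png')
print(bot.read_state()['time_s'])
cv2.imwrite('pics/c9.png',np.hstack([cv2.resize(a[120:280,140:360,::-1],(440,320)),cv2.resize(t[150:240,255:355,::-1],(356,320))]))
```

```text
26.4
```

View pics/c9.png

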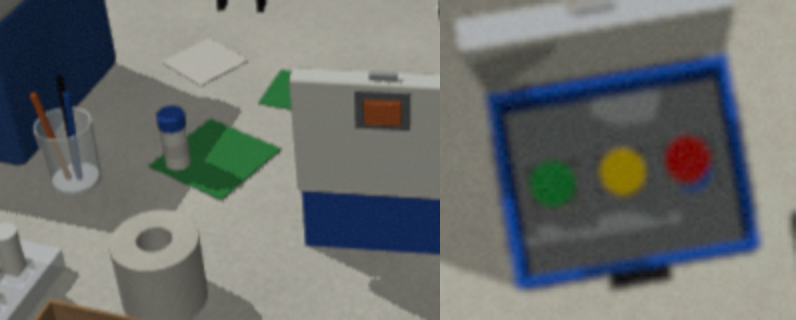

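The final view shows the red cap at (688,160), in line with the yellow and green caps and sitting in the free pocket. The lid is open, the blue-capped bottle is still on the mat, and the arm is clear. I'm handing in.

```bash
python3 -c "
from rig import bot
print(bot.hand_in())"
```

```text
the job is handed in; nothing more can be done
None
```

I handed the job in at about 26 s: the red-capped bottle stands in the empty pocket with the lid open, and the last pictures showed nothing else disturbed in the areas I viewed; the verdict wasn't reported.

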